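# Put the jeweller's bench tools back in their cradles

### The job

Tidy the jewellery bench: put the steel bench block into the square cradle, the wooden ring clamp into the long cradle and the round tin into the round cradle, each lying flat on the felt inside the rim, right way up as it is now, and put the bangle over the post of its stand so that it lies flat on the base. Leave the glass bead jar and the brush cup standing where they are.

Things in the scene. Friction and masses are not known exactly. Their poses are not given: they have to be found in the camera images.
- bench_block: Loose steel bench block, a flat square slab 58 x 58 mm, 24 mm high (lowest 6 mm a 56 mm black rubber foot), 0.36 to 0.63 kg. Origin: centre of its underside, z up. x and y along its sides. Grip across two opposite sides.
- ring_clamp: Loose wooden jeweller's ring clamp: a bar 120 mm long (x), 26 mm wide (y), 24 mm high, steel band round its middle, slit jaws at both ends, about 0.07 kg, both ends alike. Origin: centre of its underside, z up. 
- tin: Loose round aluminium tin with a lid, diameter 56 mm, 32 mm high, about 0.09 kg. Origin: centre of its underside, z up. 
- bangle: Loose plain steel bangle lying flat: outer diameter 66 mm, inner diameter 54 mm, 18 mm high, about 0.08 kg; it can be gripped across its outside. Origin: centre of its underside, z up. 
- square_cradle: Fixed shallow wooden cradle with grey felt floor, square: inside 76 x 76 mm, outside 86 x 86 mm; felt 4 mm and rim top 9 mm above the table. Origin: centre of its underside, z up. x and y along its sides.
- long_cradle: Fixed shallow wooden cradle with grey felt floor, long: inside 138 mm (x) by 44 mm (y), outside 148 x 54 mm; felt 4 mm and rim top 9 mm above the table. Origin: centre of its underside, z up. 
- round_cradle: Fixed shallow wooden cradle with grey felt floor, round: inside diameter 74 mm, outside 84 mm; felt 4 mm and rim top 9 mm above the table. Origin: centre of its underside, z up. 
- bangle_stand: Fixed round wooden stand: base disc of diameter 90 mm, 6 mm thick, without rim, with an upright post in its centre of diameter 26 mm (tapering over its last 6 mm to 16 mm) whose top is 50 mm above the table. Origin: centre of its underside, z up. 
- bead_jar: Loose glass bead jar with cork lid, diameter 52 mm, 62 mm high, standing among the things to be put away; not to be moved. Origin: centre of its underside, z up. 
- brush_cup: Loose white ceramic cup, diameter 66 mm, 75 mm high, with brushes and a file that reach 130 mm above the table, standing behind the cradles; not to be moved. Origin: centre of its underside, z up. 
There are look-alikes about, which are no part of the job. What is shaped like the bangle_stand but blue or yellow is not meant.

How it is judged:
At the end, for the whole second after the job is handed in: Block, clamp, tin and bangle each lie flat (0.1 rad) and at rest on the floor of their own holder (3 mm), centred within 14, 14, 12 and 16 mm, the clamp along its cradle within 0.25 rad; bead jar and brush cup stand upright (0.2 rad) within 30 mm of where they were (horizontal distance between bench_block and square_cradle below 0.014 m and z of bench_block in the frame of square_cradle between 0.001 and 0.007 m and angle between each of bench_block, ring_clamp, tin, bangle's own z axis and vertical below 0.1 rad and linear speed of each of bench_block, ring_clamp, tin, bangle below 0.02 m/s and angular speed of each of bench_block, ring_clamp, tin, bangle below 0.2 rad/s and horizontal distance between ring_clamp and long_cradle below 0.014 m and z of ring_clamp in the frame of long_cradle between 0.001 and 0.007 m and angle between the x axis of ring_clamp and the x axis of long_cradle, either way round below 0.25 rad and horizontal distance between tin and round_cradle below 0.012 m and z of tin in the frame of round_cradle between 0.001 and 0.007 m and horizontal distance between bangle and bangle_stand below 0.016 m and z of bangle in the frame of bangle_stand between 0.003 and 0.009 m and distance of each of bead_jar, brush_cup from where it was at the start of the episode below 0.03 m and angle between each of bead_jar, brush_cup's own z axis and vertical below 0.2 rad); the robot touches nothing.
It fails at once if the bead jar or the brush cup is shifted by 30 mm or more or tipped (not (distance of each of bead_jar, brush_cup from where it was at the start of the episode below 0.03 m and angle between each of bead_jar, brush_cup's own z axis and vertical below 0.2 rad)).
It also fails if it takes over 120 s, if anything falls off the work surface, if the arm or the gripper's body presses on something with over 40 N, if the wrist force passes 120 N, or if a joint passes its speed limit or range.

### The arm

A 6-joint arm with a two-finger parallel gripper is mounted at the origin on the work surface. World frame = base frame: x ahead of the robot, y to its left, z up, the work surface at z = 0. Lengths are in m, angles in rad, forces in N, time in s.
With the tool pointing down it reaches from about 0.3 to 0.775 m from the base axis. Payload 14.6 kg.
Tool frame: the origin (TCP) lies at the centre of the arm's flange, where the gripper is bolted on; the fingertips stand 199 mm ahead of it and the grasp point (between the pads) lies ctrl.tcp_to_grasp ahead of it (ctrl.tcp_to_grasp is the distance from the TCP to the grasp point, in m); z points along the fingers, y is the line along which they close (so a half turn about z gives the same grasp; the last joint's range is limited). The gripper opens to 94 mm and grips with 3 to 60 N. Pads are 16 mm wide; open, the fingers measure 119 mm over their backs; the gripper's body (75 mm by 177 mm) begins 78 mm behind the grasp point.
Start: joints at [1.115, 0.3, 1.521, -0, 1.321, -0.067], TCP at [0.208, 0.509, 0.405] pointing down, gripper open.
Joint ranges: [-3.03, 3.03], [-0.79, 2.21], [0.23, 2.52], [-1.04, 4.18], [0, 3.07], [-2.55, 2.55]. Speed limits (rad/s): [2.22, 2.22, 2.57, 3.14, 3.14, 3.14].

### API

Orientations are given as [roll, pitch, yaw] about the fixed x, y, z axes, in that order (R = Rz(yaw) Ry(pitch) Rx(roll)).
In Python, from station import ctrl gives the robot as it stands. The module is installed in compiled form; this text tells all that it offers.
- The arm moves only by the shell command python3 -m jog 'ROWS' [OPENING] [FORCE]. ROWS is JSON, a list of rows, each a list of 6 numbers: the shift along the tool's x, y, z in cm, then the turn, a rotation vector about the tool's x, y, z in rad. In form: [[tx, ty, tz, ax, ay, az], ...]. A call has 1 to 8 rows; each row is the pose to reach, as a shift and turn from the pose commanded when the call began, along the tool's axes at that moment; what a row does not reach only later rows make up. A row lasts 1/10 s, in which the tool goes at most 50 mm and 8.59 degrees, less where a joint would pass 70% of its speed; a pose out of reach is approached as far as the arm can. A call with a gripper value outside its range is refused whole. OPENING is the opening in per cent of the stroke, from 0 (shut) to 100 (fully open), set as the call begins (- or left out, the last holds). The fingers move at their own pace and stop on an object; FORCE is the grip in N (left out, the last holds). Time passes only in rows, so rows that repeat a pose let the fingers close. It gives the time, the measured TCP pose, the force, the opening and the grip force at its end, in the units of the state.
- ctrl.get_obs(): the state, without advancing time (a new reading comes with each control period).
- ctrl.camera(name): name is "scene" or "side" or "wrist"; returns a dict with "img" (420x560x3 uint8, blue, green, red), "intrinsics" (3x3 intrinsics, pixels), "R" (3x3) and "t" (3): a world point X has camera coordinates R X + t. Camera axes: x right, y down, z forward; pixel columns grow to the right and rows downward; lengths in m; the calibration is good to about 2 mm. A picture is of the moment at which its call begins. There is no depth.
- ctrl.hand_in(): hands the job in; it is judged then, once.
The state is a dict: "time_s": time; "qpos": joint angles; "joint_vel": joint speeds; "tau": joint torques, N m; "ee_pos": TCP position; "eef_rot": TCP orientation; "force": force on the tool from outside, world axes, zero at the start; "moment": the same for the moment, N m; "grip_width": finger opening in m; "grip_force": force on a finger pad.
Only numpy, scipy, OpenCV 4.12 (cv2) and the standard library are available. Lean on these libraries where they do the work, as an engineer would, in place of code of your own. Each camera call takes 0.05 s, during which the arm holds its last target. There are 200 camera calls.

## Working session

There is one attempt and no reset: what is moved stays moved. The work goes in short steps, Python scripts to look and compute and a shell command to move; the robot and the scene stay as the last step left them, time stands still between calls to the robot, and variables do not carry over. Pictures are saved under pics/ and viewed, at most 14 in all, crops included, and the job is handed in when it is done.

```bash
mkdir -p pics
python3 - <<'E'
from station import ctrl
import cv2
print(ctrl.get_obs(), ctrl.tcp_to_grasp)
for n in ("scene","side","wrist"):
    c=ctrl.camera(n); cv2.imwrite(f"pics/{n}0.png",c["img"]); print(n,c["intrinsics"].tolist(),c["R"].round(3).tolist(),c["t"].round(3).tolist())
E
```

```text
{'time_s': 0.0, 'qpos': array([ 1.11541036e+00,  3.00475414e-01,  1.52159780e+00, -2.51435080e-05,
        1.32069559e+00, -6.66114130e-02]), 'joint_vel': array([-0.0002872 , -0.00176657, -0.00086598,  0.00084837, -0.00077158,
        0.00102612]), 'tau': array([-2.50358744e-04, -5.31824684e+01, -3.52726972e+01,  7.07186619e-02,
        2.46373558e-02, -2.94695084e-06]), 'ee_pos': array([0.2084746 , 0.50891981, 0.40407676]), 'eef_rot': array([-3.14041749e+00, -5.39872729e-05,  2.75282431e+00]), 'force': array([-0.18482385, -0.76981469,  0.31811206]), 'moment': array([ 0.00207549,  0.01291422, -0.04693579]), 'grip_force': 0.0, 'grip_width': 0.09412870505935651} 0.1804
scene [[428.54573625761475, 0.0, 279.23828431810654], [0.0, 428.54573625761475, 204.86792154912777], [0.0, 0.0, 1.0]] [[-0.824, 0.567, 0.006], [0.338, 0.499, -0.798], [-0.456, -0.655, -0.602]] [0.484, -0.14, 1.414]
side [[526.2260859905107, 0.0, 283.60456602926956], [0.0, 526.2260859905107, 207.0323036336223], [0.0, 0.0, 1.0]] [[0.772, -0.636, -0.001], [-0.454, -0.55, -0.701], [0.445, 0.542, -0.713]] [-0.451, 0.243, 1.087]
wrist [[319.8396728889223, 0.0, 282.34645000465366], [0.0, 319.8396728889223, 211.23060979396632], [0.0, 0.0, 1.0]] [[0.378, 0.926, -0.001], [0.899, -0.366, 0.241], [0.222, -0.092, -0.971]] [-0.55, -0.026, 0.39]
```

View pics/scene0.png

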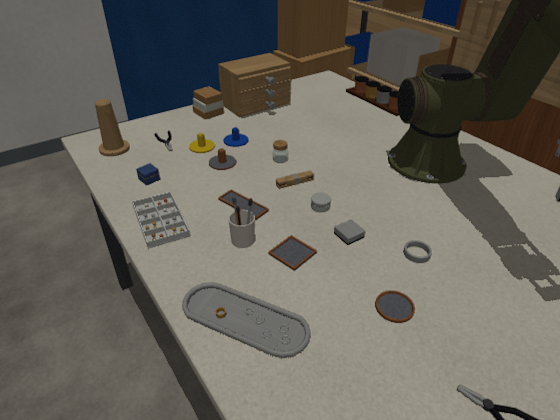

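View pics/side0.png

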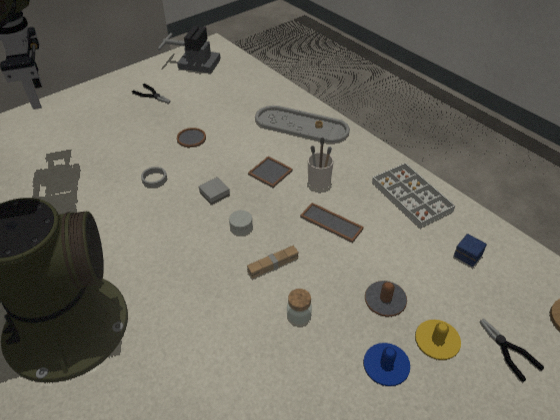

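View pics/wrist0.png

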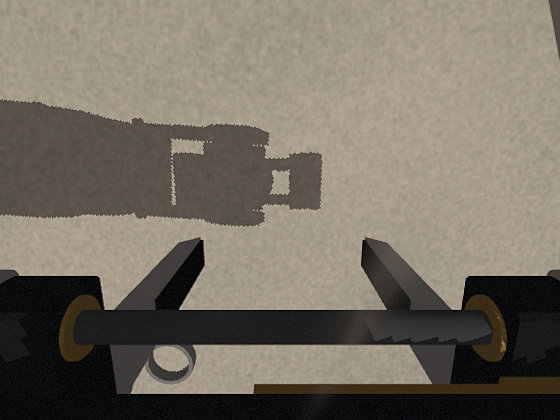

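```bash
cat > h.py <<'E'
from station import ctrl
import cv2, numpy as np
def cast(c,uv,z):
    uv=np.atleast_2d(np.asarray(uv,float)); K,R,t=c["intrinsics"],c["R"],c["t"]
    d=np.c_[uv,np.ones(len(uv))]@np.linalg.inv(K).T@R; o=-R.T@t
    return (o+d*((z-o[2])/d[:,2])[:,None])[:,:2]
def proj(c,X):
    p=c["intrinsics"]@(c["R"]@np.asarray(X,float)+c["t"]); return p[:2]/p[2]
def mask(img,th=22):
    lab=cv2.cvtColor(cv2.GaussianBlur(img,(3,3),0),cv2.COLOR_BGR2LAB).astype(float)
    bg=np.stack([cv2.medianBlur(lab[...,i].astype(np.uint8),151) for i in range(3)],-1).astype(float)
    m=(np.linalg.norm(lab-bg,axis=2)>th).astype(np.uint8)
    return cv2.morphologyEx(m,cv2.MORPH_CLOSE,np.ones((3,3)))
def blob(m,uv,r=6):
    n,l,s,_=cv2.connectedComponentsWithStats(m)
    u,v=map(int,uv); w=l[v-r:v+r+1,u-r:u+r+1]; w=w[w>0]
    if not len(w): return None
    k=np.bincount(w).argmax()
    ct,_=cv2.findContours((l==k).astype(np.uint8),cv2.RETR_EXTERNAL,cv2.CHAIN_APPROX_NONE)
    return max(ct,key=len)[:,0,:]
def rect(c,m,uv,z,r=6):
    b=blob(m,uv,r)
    if b is None: return None
    P=(cast(c,b,z)*1000).astype(np.float32); (cx,cy),(w,h),a=cv2.minAreaRect(P)
    if w<h: w,h,a=h,w,a+90
    return [round(float(x),1) for x in (cx,cy,w,h,(a+90)%180-90)]
E
python3 - <<'E'
from h import *
S=dict(block=(214,190,349,230,.018),clamp=(273,261,295,180,.018),tin=(241,222,320,201,.02),bangle=(145,180,405,252,.009),sq=(270,172,292,252,.009),long=(332,222,243,205,.009),round=(191,137,395,306,.009),stand=(375,305,215,163,.006),jar=(299,310,280,152,.03),cup=(320,175,242,230,.04))
for n,o in(("side",0),("scene",2)):
    c=ctrl.camera(n); m=mask(c["img"])
    for k,v in S.items(): print(n,k,rect(c,m,v[o:o+2],v[4]),(cast(c,v[o:o+2],v[4])*1000).round().tolist())
E
```

```text
side block [452.6, 120.2, 82.0, 68.9, 87.5] [[455.0, 122.0]]
side clamp [424.2, -155.7, 129.4, 46.4, -8.6] [[426.0, -154.0]]
side tin [429.0, -27.6, 55.2, 53.7, -35.8] [[441.0, -13.0]]
side bangle [364.8, 271.8, 82.4, 71.4, 50.4] [[341.0, 278.0]]
side sq [615.4, 95.0, 96.5, 93.7, 12.4] [[614.0, 93.0]]
side long [615.1, -143.3, 152.9, 64.7, -74.1] [[617.0, -145.0]]
side round [532.4, 356.2, 98.4, 84.4, 65.0] [[533.0, 356.0]]
side stand [554.7, -377.8, 95.0, 91.1, 20.2] [[525.0, -376.0]]
side jar [386.7, -289.4, 94.8, 49.3, 48.4] [[382.0, -295.0]]
side cup [969.8, 355.2, 1536.6, 1053.9, -60.6] [[684.0, -25.0]]
scene block [463.0, 135.2, 77.1, 77.0, 88.0] [[458.0, 130.0]]
scene clamp [433.8, -140.6, 133.8, 57.3, -9.2] [[436.0, -136.0]]
scene tin [456.0, 8.6, 58.6, 55.8, 50.5] [[442.0, -8.0]]
scene bangle [365.4, 278.2, 84.4, 66.2, 30.9] [[392.0, 263.0]]
scene sq [621.6, 106.1, 94.8, 93.7, 12.7] [[622.0, 106.0]]
scene long [636.7, -85.8, 260.2, 126.8, 71.8] [[624.0, -127.0]]
scene round [539.2, 365.4, 91.9, 84.4, 41.3] [[538.0, 368.0]]
scene stand [547.1, -386.4, 140.5, 90.8, 56.0] [[582.0, -376.0]]
scene jar [386.8, -287.9, 150.3, 51.2, 56.1] [[390.0, -282.0]]
scene cup [656.0, -51.4, 249.1, 121.4, 71.8] [[699.0, -2.0]]
```

```bash
cat > row.py <<'E'
# usage: row.py x y z closeangle  (mm, deg; grasp point) -> row from the present pose
import sys
from h import *
from scipy.spatial.transform import Rotation as Q
x,y,z,a=map(float,sys.argv[1:5]); o=ctrl.get_obs()
R0=Q.from_euler("xyz",o["eef_rot"]); best=None
for k in (0,180):
    R1=Q.from_euler("xyz",[np.pi,0,np.radians(a+90+k)])
    q6=o["qpos"][0]; w=(R0.inv()*R1).as_rotvec()
    if best is None or np.linalg.norm(w)<np.linalg.norm(best[0]): best=(w,)
d=np.array([x,y,z+1000*ctrl.tcp_to_grasp])/10-o["ee_pos"]*100
print("row",np.r_[R0.inv().apply(d).round(2),best[0].round(3)].tolist(),"q6",o["qpos"][5].round(2),"t",round(o["time_s"],1),"close",round(np.degrees(o["eef_rot"][2])-90,1),"w",o["grip_width"].round(4))
E
python3 row.py 365 275 180 37
```

```text
Traceback (most recent call last):
  File "row.py", line 12, in <module>
    print("row",np.r_[R0.inv().apply(d).round(2),best[0].round(3)].tolist(),"q6",o["qpos"][5].round(2),"t",round(o["time_s"],1),"close",round(np.degrees(o["eef_rot"][2])-90,1),"w",o["grip_width"].round(4))
                                                                                                                                                                                    ^^^^^^^^^^^^^^^^^^^^^
AttributeError: 'float' object has no attribute 'round'
```

```bash
sed -i 's/o\["grip_width"\].round(4)/round(o["grip_width"],4)/' row.py; python3 row.py 365 275 180 37
```

```text
row [-23.35, -15.71, 4.41, -0.001, 0.0, 0.536] q6 -0.07 t 0.2 close 67.7 w 0.0935
```

```bash
python3 -m jog '[[-23.35,-15.7,4.4,0,0,0.536],[-23.35,-15.7,4.4,0,0,0.536],[-23.35,-15.7,4.4,0,0,0.536],[-23.35,-15.7,4.4,0,0,0.536],[-23.35,-15.7,4.4,0,0,0.536],[-23.35,-15.7,4.4,0,0,0.536],[-23.35,-15.7,4.4,0,0,0.536],[-23.35,-15.7,4.4,0,0,0.536]]' 100 15
python3 - <<'E'
from h import *
c=ctrl.camera("wrist"); cv2.imwrite("pics/w1.png",c["img"])
print(ctrl.get_obs()["ee_pos"]); print(proj(c,[.365,.275,.009]), proj(c,[*ctrl.get_obs()["ee_pos"][:2],0.009]))
m=mask(c["img"]); u,v=proj(c,[.365,.275,.009])
n,l,s,cen=cv2.connectedComponentsWithStats(m)
for i in range(1,n):
    if s[i,4]>150: print(s[i].tolist(), cen[i].round().tolist(), (cast(c,cen[i],.018)*1000).round(1).tolist())
E
```

```text
time_s: 1.05
ee_pos: [0.3652, 0.2749, 0.3607]
eef_rot: [3.142, -0.0, 2.215]
force: [0.6, 0.5, 0.6]
grip_width: 0.094
grip_force: 0.0
[0.36486126 0.27551759 0.36081305]
[281.58644233 199.95699192] [281.77604524 199.49691613]
[0, 153, 560, 242, 59686] [293.0, 302.0] [[444.6, 191.2]]
```

View pics/w1.png

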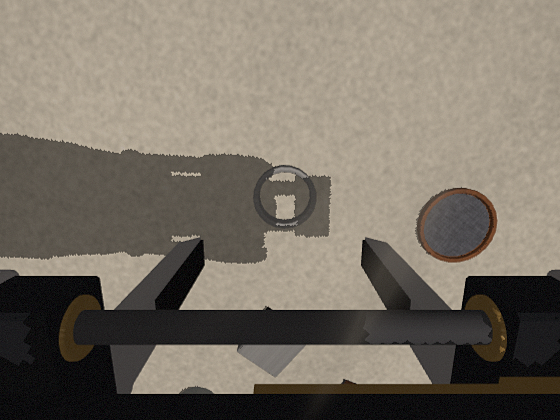

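The wrist view shows the bangle as a ring centred near (285,196) between the fingers (aim point 282,200), and the round cradle centred near (457,225).

```bash
python3 - <<'E'
from h import *
c=ctrl.camera("wrist")
print(cast(c,[285,196],.012)*1000, cast(c,[457,225],.009)*1000)
hsv=cv2.cvtColor(c["img"],cv2.COLOR_BGR2HSV)
m=((hsv[...,1]>120)&(hsv[...,0]<20)&(hsv[...,2]>60)).astype(np.uint8); m[275:]=0
b=max(cv2.findContours(m,0,1)[0],key=cv2.contourArea)[:,0]; print(cv2.minEnclosingCircle((cast(c,b,.009)*1000).astype(np.float32)))
E
python3 row.py 368.5 277 21.5 37
```

```text
[[364.64030626 281.65646878]] [[532.26630865 367.71164421]]
((534.172119140625, 366.13873291015625), 41.39179229736328)
row [-0.14, 0.37, 15.89, 0.0, -0.0, 0.001] q6 -0.08 t 1.1 close 37.1 w 0.0943
```

```bash
python3 row.py 365 281 21.5 37
```

```text
row [0.39, 0.33, 15.89, 0.0, -0.0, 0.001] q6 -0.08 t 1.1 close 37.1 w 0.0943
```

```bash
python3 -m jog '[[0.4,0.35,4,0,0,0],[0.4,0.35,8,0,0,0],[0.4,0.35,12,0,0,0],[0.4,0.35,14,0,0,0],[0.4,0.35,15.2,0,0,0],[0.4,0.35,15.9,0,0,0],[0.4,0.35,15.9,0,0,0]]' 100 15; python3 -m jog '[[0,0,0,0,0,0],[0,0,0,0,0,0],[0,0,0,0,0,0],[0,0,0,0,0,0],[0,0,0,0,0,0],[0,0,0,0,0,0]]' 0 15
```

```text
time_s: 1.85
ee_pos: [0.3653, 0.2809, 0.2017]
eef_rot: [-3.142, -0.0, 2.218]
force: [-0.0, 0.2, -0.3]
grip_width: 0.0938
grip_force: 0.0
time_s: 2.45
ee_pos: [0.3655, 0.2805, 0.202]
eef_rot: [3.141, 0.0, 2.217]
force: [-1.0, -1.1, 6.9]
grip_width: 0.0644
grip_force: 15.0
```

```bash
python3 -m jog '[[0,0,-4,0,0,0],[0,0,-9,0,0,0],[0,0,-14,0,0,0],[0,0,-18,0,0,0],[0,0,-18,0,0,0]]'
python3 - <<'E'
from h import *
c=ctrl.camera("wrist"); cv2.imwrite("pics/w2.png",c["img"][150:])
E
python3 row.py 553 -380 200 -34
```

```text
time_s: 2.95
ee_pos: [0.3656, 0.2806, 0.3866]
eef_rot: [3.133, 0.001, 2.217]
force: [0.7, 0.1, -2.1]
grip_width: 0.0643
grip_force: 15.0
row [-64.03, -24.78, 0.22, 0.004, -0.002, 1.239] q6 -0.07 t 3.0 close 37.0 w 0.0644
```

View pics/w2.png

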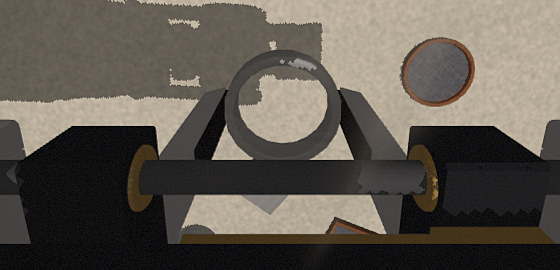

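The bangle is held between the fingers, centred at column 283, its near edge at row 200.

```bash
python3 - <<'E'
from h import *
c=ctrl.camera("wrist");o=ctrl.get_obs(); p=o["ee_pos"]; y=o["eef_rot"][2]; tx=np.array([np.cos(y),np.sin(y)]);ty=np.array([np.sin(y),-np.cos(y)])
g=p[2]-ctrl.tcp_to_grasp
for v,z in((200,g-.0215),(200,g-.0035)):
    d=cast(c,[283,v],z)[0]-p[:2]; print(d@tx*1000,d@ty*1000)
E
python3 row.py 553 -380 200 -34
```

```text
31.255738478206922 2.0997894718320675
35.06271795324199 1.9853685458133887
row [-64.03, -24.76, 0.1, 0.001, -0.0, 1.239] q6 -0.07 t 3.0 close 37.0 w 0.0641
```

```bash
python3 -m jog '[[-8,-3.1,0,0,0,0.14],[-16,-6.2,0,0,0,0.28],[-24,-9.3,0,0,0,0.42],[-32,-12.4,0,0,0,0.56],[-40,-15.5,0,0,0,0.7],[-48,-18.6,0,0,0,0.85],[-56,-21.7,0,0,0,1.0],[-64,-24.8,0,0,0,1.14]]'; python3 row.py 553 -380 200 -34
```

```text
time_s: 3.85
ee_pos: [0.4745, -0.1066, 0.3796]
eef_rot: [-3.138, 0.001, 1.07]
force: [0.5, 1.4, -0.0]
grip_width: 0.0646
grip_force: 15.0
row [-20.23, 20.0, -0.13, -0.003, 0.001, 0.093] q6 0.2 t 3.9 close -28.7 w 0.0646
```

```bash
python3 row.py 514 -438 200 -34
```

```text
row [-27.19, 19.36, -0.13, -0.003, 0.001, 0.093] q6 0.2 t 3.9 close -28.7 w 0.0646
```

```bash
python3 -m jog '[[-27.2,19.4,0,0,0,0.093],[-27.2,19.4,0,0,0,0.093],[-27.2,19.4,0,0,0,0.093],[-27.2,19.4,0,0,0,0.093],[-27.2,19.4,0,0,0,0.093],[-27.2,19.4,0,0,0,0.093],[-27.2,19.4,0,0,0,0.093],[-27.2,19.4,0,0,0,0.093]]'
python3 - <<'E'
from h import *
c=ctrl.camera("wrist"); cv2.imwrite("pics/w3.png",c["img"])
print(proj(c,[.553,-.38,.05]),proj(c,[.553,-.38,.006]))
E
python3 row.py 553 -380 200 -34
```

```text
time_s: 4.65
ee_pos: [0.5157, -0.4396, 0.3773]
eef_rot: [-3.137, -0.0, 0.98]
force: [-0.3, 0.3, -1.7]
grip_width: 0.0644
grip_force: 15.0
[281.92338965 131.97923072] [282.19744072 131.95094128]
row [6.84, -0.13, -0.26, -0.005, -0.001, 0.004] q6 -0.17 t 4.7 close -33.8 w 0.0643
```

View pics/w3.png

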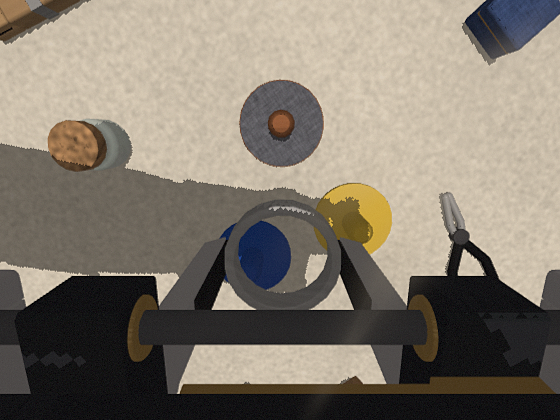

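The stand's grey base is centred at (281.5,123.5), with its brown post at (281,123). The jar is at (90,145), and the blue and yellow decoys are at (260,255) and (354,218).

```bash
python3 - <<'E'
from h import *
c=ctrl.camera("wrist")
print(cast(c,[281.5,123.5],.005)*1000,cast(c,[281,123],.05)*1000,cast(c,[354,218],.005)*1000)
E
python3 row.py 558 -373 120 -34
```

```text
[[ 557.53898911 -370.11978983]] [[ 557.08641753 -370.60974311]] [[ 568.6363561  -502.34792873]]
row [7.57, -0.0, 7.82, -0.004, -0.001, 0.006] q6 -0.17 t 4.8 close -33.7 w 0.0643
```

```bash
python3 row.py 557 -371 28 -34; python3 -m jog '[[4,0,0,0,0,0],[7.75,-0.15,0,0,0,0],[7.75,-0.15,0,0,0,0],[7.75,-0.15,4,0,0,0],[7.75,-0.15,8,0,0,0],[7.75,-0.15,10,0,0,0],[7.75,-0.15,10,0,0,0]]'; python3 row.py 557 -371 28 -34
```

```text
row [7.67, -0.16, 17.02, -0.004, -0.001, 0.006] q6 -0.17 t 4.8 close -33.7 w 0.0643
time_s: 5.45
ee_pos: [0.5575, -0.3695, 0.2778]
eef_rot: [-3.135, -0.0, 0.985]
force: [-0.2, 0.2, -0.9]
grip_width: 0.0643
grip_force: 15.0
row [-0.16, 0.09, 6.94, -0.007, -0.0, 0.007] q6 -0.05 t 5.5 close -33.6 w 0.0643
```

```bash
python3 -m jog '[[0,0.05,2.5,0,0,0],[0,0.05,4.5,0,0,0],[0,0.05,6,0,0,0],[0,0.05,6.6,0,0,0],[0,0.05,6.9,0,0,0],[0,0.05,7.0,0,0,0],[0,0.05,7.0,0,0,0]]'; python3 row.py 557 -371 28 -34
```

```text
time_s: 6.15
ee_pos: [0.5586, -0.3709, 0.2125]
eef_rot: [3.14, 0.0, 0.984]
force: [0.1, -0.5, -1.0]
grip_width: 0.0644
grip_force: 15.0
row [-0.1, -0.13, 0.41, 0.001, 0.0, 0.006] q6 -0.05 t 6.2 close -33.6 w 0.0644
```

```bash
python3 -m jog '[[0,0,0,0,0,0],[0,0,0.2,0,0,0],[0,0,0.4,0,0,0],[0,0,0.4,0,0,0],[0,0,0.4,0,0,0]]'; python3 row.py 557 -371 28 -34
```

```text
time_s: 6.65
ee_pos: [0.5586, -0.3708, 0.208]
eef_rot: [3.141, 0.0, 0.984]
force: [0.1, 0.8, 3.3]
grip_width: 0.0641
grip_force: 15.0
row [-0.1, -0.12, -0.04, 0.001, 0.0, 0.006] q6 -0.05 t 6.7 close -33.6 w 0.0641
```

```bash
python3 -m jog '[[0,0,0,0,0,0],[0,0,0,0,0,0],[0,0,0,0,0,0],[0,0,0,0,0,0],[0,0,-3,0,0,0],[0,0,-8,0,0,0],[0,0,-13,0,0,0],[0,0,-17,0,0,0]]' 100
python3 - <<'E'
from h import *
c=ctrl.camera("wrist"); cv2.imwrite("pics/w4.png",c["img"])
E
python3 row.py 428 -149 180 81
```

```text
time_s: 7.45
ee_pos: [0.5583, -0.3706, 0.3809]
eef_rot: [3.139, 0.0, 0.984]
force: [0.2, -0.5, 0.6]
grip_width: 0.094
grip_force: 0.0
row [11.24, -23.17, 2.5, 0.01, -0.006, 1.141] q6 -0.05 t 7.5 close -33.6 w 0.0939
```

View pics/w4.png

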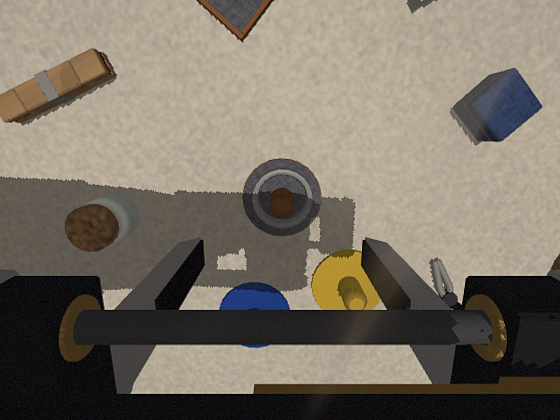

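The bangle lies flat round the post, centred at (282,197) with the base. Next is the clamp.

```bash
python3 -m jog '[[11.2,-23.2,2.5,0,0,1.141],[11.2,-23.2,2.5,0,0,1.141],[11.2,-23.2,2.5,0,0,1.141],[11.2,-23.2,2.5,0,0,1.141],[11.2,-23.2,2.5,0,0,1.141],[11.2,-23.2,2.5,0,0,1.141],[11.2,-23.2,2.5,0,0,1.141],[11.2,-23.2,2.5,0,0,1.141]]'
cat > look.py <<'E'
import sys
from h import *
# look.py zplane : saturated/dark blobs off the table in wrist view above row 275
z=float(sys.argv[1]); c=ctrl.camera("wrist"); cv2.imwrite(sys.argv[2],c["img"])
hsv=cv2.cvtColor(c["img"],cv2.COLOR_BGR2HSV); h,s,v=cv2.split(hsv)
m=((s>115)&(h<22)&(v>60)).astype(np.uint8); m[:, :]=cv2.morphologyEx(m,cv2.MORPH_CLOSE,np.ones((9,9))); m[280:]=0
for b in cv2.findContours(m,0,1)[0]:
    if cv2.contourArea(b)>300:
        b=b[:,0]; P=(cast(c,b,z)*1000).astype(np.float32); print(b.mean(0).round(),[np.round(q,1).tolist() for q in cv2.minAreaRect(P)],cv2.minEnclosingCircle(P)[0])
E
python3 look.py 0.022 pics/w5.png; python3 row.py 428 -149 180 81
```

```text
time_s: 8.3
ee_pos: [0.4271, -0.1486, 0.3528]
eef_rot: [3.141, -0.001, -0.162]
force: [-0.4, -0.9, -1.2]
grip_width: 0.0939
grip_force: 0.0
[279. 233.] [[396.0, -140.5], [24.3, 50.2], 80.8] (396.09796142578125, -140.5633544921875)
[441. 232.] [[370.5, -304.6], [45.2, 51.3], 49.3] (372.6602478027344, -302.34381103515625)
[281. 170.] [[460.8, -152.4], [25.0, 53.6], 79.0] (460.576416015625, -152.5543212890625)
[522.  16.] [[560.0, -380.6], [23.9, 42.3], 4.5] (562.0917358398438, -380.5148010253906)
[212.  27.] [[611.2, -126.7], [53.6, 120.3], 15.9] (610.0269775390625, -127.05621337890625)
[20. 51.] [[601.1, 58.2], [38.8, 78.3], 68.8] (607.0979614257812, 73.51915740966797)
row [0.08, 0.01, -0.77, 0.0, -0.0, -0.009] q6 1.32 t 8.3 close -99.5 w 0.0939
```

View pics/w5.png

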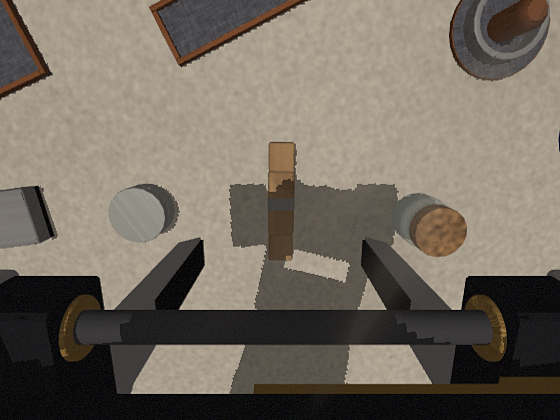

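The clamp is vertical in the image, rows 142 to 260 at column 281. The tin is at (138,213) and the jar at (435,230), well outside the fingers.

```bash
python3 row.py 428 -147 27 -100.2
python3 - <<'E'
from h import *
c=ctrl.camera("wrist"); print(cast(c,[138,213],.032)*1000)
E
```

```text
row [0.04, -0.19, 14.53, 0.0, -0.0, 0.011] q6 1.32 t 8.3 close -99.5 w 0.0939
[[443.90515631  -9.20532306]]
```

```bash
python3 -m jog '[[0,-0.2,4,0,0,0.011],[0,-0.2,8,0,0,0.011],[0,-0.2,12,0,0,0.011],[0,-0.2,13.8,0,0,0.011],[0,-0.2,14.6,0,0,0.011],[0,-0.2,14.6,0,0,0.011]]' 100 20; python3 -m jog '[[0,0,0,0,0,0],[0,0,0,0,0,0],[0,0,0,0,0,0],[0,0,0,0,0,0],[0,0,0,0,0,0],[0,0,0,0,0,0],[0,0,0,0,0,0]]' 0 20;  python3 row.py 617 -142 180 16
```

```text
time_s: 9.0
ee_pos: [0.4277, -0.1471, 0.2062]
eef_rot: [-3.141, 0.001, -0.167]
force: [-0.1, -0.3, 0.1]
grip_width: 0.0941
grip_force: 0.0
time_s: 9.7
ee_pos: [0.4277, -0.147, 0.2067]
eef_rot: [3.142, 0.0, -0.168]
force: [0.6, 0.1, -0.2]
grip_width: 0.0413
grip_force: 0.0
row [18.58, -3.66, -15.37, 0.0, -0.0, 1.123] q6 1.33 t 9.7 close -99.6 w 0.0413
```

```bash
python3 -m jog '[[0,0,0,0,0,0],[0,0,0,0,0,0],[0,0,0,0,0,0],[0,0,0,0,0,0],[0,0,-5,0,0,0],[0,0,-10,0,0,0],[0,0,-15,0,0,0],[0,0,-15,0,0,0]]'; python3 row.py 560 -145 180 16
```

```text
time_s: 10.5
ee_pos: [0.4282, -0.1472, 0.3625]
eef_rot: [3.139, -0.01, -0.168]
force: [0.0, 0.5, -1.5]
grip_width: 0.0261
grip_force: 20.0
row [12.96, -2.42, 0.33, -0.003, -0.01, 1.123] q6 1.33 t 10.5 close -99.6 w 0.0261
```

```bash
python3 -m jog '[[4,0,-2,0,0,0],[8,0,-4,0,0,0],[8,0,-4,0,0,0],[8,0,-4,0,0,0]]'; python3 look.py 0.009 pics/w6.png
```

```text
time_s: 10.9
ee_pos: [0.5066, -0.1604, 0.3953]
eef_rot: [-3.141, 0.002, -0.168]
force: [-0.7, 0.1, 0.4]
grip_width: 0.0258
grip_force: 20.0
[283. 202.] [[495.4, -158.1], [55.8, 121.6], 79.7] (494.66656494140625, -157.7821807861328)
[ 41. 136.] [[617.9, 105.1], [86.4, 89.8], 12.9] (617.8927001953125, 102.81077575683594)
[246.  95.] [[618.1, -136.1], [53.1, 146.8], 15.9] (618.6766357421875, -135.9328155517578)
```

View pics/w6.png

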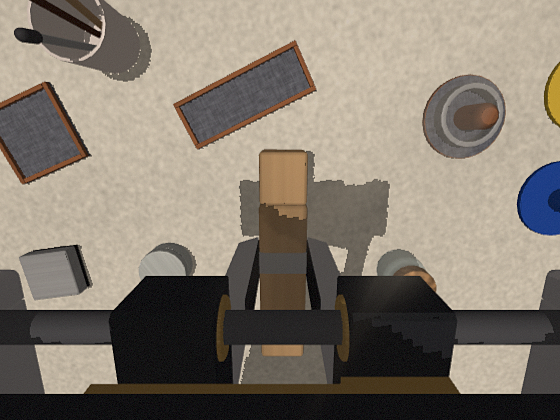

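The cradle measures 147 x 53 mm at (618,-136), and the square cradle is at the left edge, near (618,105).

```bash
python3 row.py 618 -136 100 15.9;python3 -m jog '[[0,0,0,0,0,-0.15],[0,0,0,0,0,-0.3],[0,0,0,0,0,-0.45],[0,0,0,0,0,-0.6],[0,0,0,0,0,-0.75],[0,0,0,0,0,-0.9],[0,0,0,0,0,-1.05],[0,0,0,0,0,-1.2]]'; python3 row.py 618 -136 100 15.9
```

```text
row [10.66, -4.26, 11.46, 0.001, 0.002, 1.125] q6 1.36 t 10.9 close -99.6 w 0.0259
time_s: 11.75
ee_pos: [0.5055, -0.1603, 0.3957]
eef_rot: [-3.14, 0.0, 1.038]
force: [-0.8, 0.1, -0.4]
grip_width: 0.0259
grip_force: 20.0
row [7.81, 8.47, 11.52, -0.002, -0.0, -0.811] q6 0.16 t 11.8 close -30.5 w 0.0259
```

```bash
python3 -m jog '[[3,3,0,0,0,-0.15],[6,6,0,0,0,-0.3],[7.8,8.5,0,0,0,-0.45],[7.8,8.5,3,0,0,-0.6],[7.8,8.5,7,0,0,-0.75],[7.8,8.5,11.5,0,0,-0.815],[7.8,8.5,11.5,0,0,-0.815],[7.8,8.5,11.5,0,0,-0.815]]'; python3 row.py 618 -136 32 15.9
```

```text
time_s: 12.55
ee_pos: [0.6192, -0.1372, 0.2823]
eef_rot: [-3.141, -0.001, 1.844]
force: [0.1, -0.5, 0.1]
grip_width: 0.026
grip_force: 20.0
row [0.15, -0.08, 6.99, -0.001, -0.001, -0.004] q6 -0.55 t 12.6 close 15.7 w 0.026
```

```bash
python3 -m jog '[[0.1,-0.1,3,0,0,0],[0.1,-0.1,5.5,0,0,0],[0.1,-0.1,6.5,0,0,0],[0.1,-0.1,7,0,0,0],[0.1,-0.1,7.05,0,0,0],[0.1,-0.1,7.05,0,0,0]]'; python3 row.py 618 -136 31 15.9
```

```text
time_s: 13.15
ee_pos: [0.6186, -0.1365, 0.2128]
eef_rot: [3.14, 0.001, 1.846]
force: [0.7, 0.8, -0.6]
grip_width: 0.026
grip_force: 20.0
row [0.07, -0.05, 0.14, 0.002, 0.001, -0.002] q6 -0.55 t 13.2 close 15.8 w 0.026
```

```bash
python3 -m jog '[[0,0,0.1,0,0,0],[0,0,0.15,0,0,0],[0,0,0.15,0,0,0]]'; python3 -m jog '[[0,0,0,0,0,0],[0,0,0,0,0,0],[0,0,0,0,0,0],[0,0,-4,0,0,0],[0,0,-9,0,0,0],[0,0,-14,0,0,0],[0,0,-18,0,0,0],[0,0,-18,0,0,0]]' 100; python3 look.py 0.024 pics/w7.png;  python3 row.py 444 -9 180 0
```

```text
time_s: 13.45
ee_pos: [0.6185, -0.1365, 0.2107]
eef_rot: [3.141, 0.001, 1.847]
force: [-1.2, 1.1, 4.1]
grip_width: 0.0259
grip_force: 20.0
time_s: 14.25
ee_pos: [0.6183, -0.1364, 0.3962]
eef_rot: [3.133, 0.005, 1.847]
force: [0.8, 1.0, 0.2]
grip_width: 0.0868
grip_force: 0.0
[ 38. 266.] [[365.8, -295.2], [59.4, 31.6], 21.8] (367.7172546386719, -301.0259704589844)
[280. 188.] [[617.5, -132.7], [51.1, 139.2], 16.0] (617.7573852539062, -132.5963897705078)
[343.   7.] [[626.0, 60.3], [81.1, 11.3], 16.1] (625.2422485351562, 62.60734939575195)
row [17.01, -13.3, 3.11, 0.005, 0.002, 0.276] q6 -0.55 t 14.3 close 15.8 w 0.0906
```

View pics/w7.png

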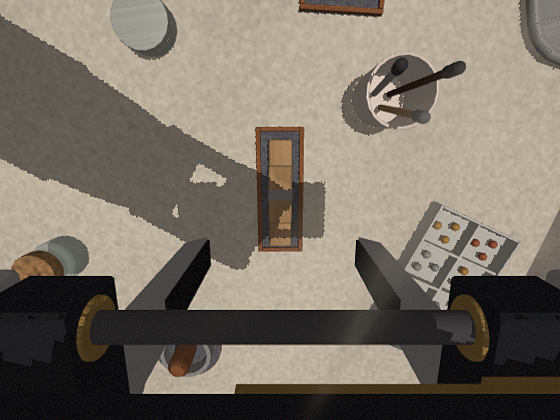

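The clamp lies in the cradle, centred at (280,188). Next is the tin, at (140,22).

```bash
python3 -m jog '[[17,-13.3,3.1,0,0,0.276],[17,-13.3,3.1,0,0,0.276],[17,-13.3,3.1,0,0,0.276],[17,-13.3,3.1,0,0,0.276],[17,-13.3,3.1,0,0,0.276],[17,-13.3,3.1,0,0,0.276],[17,-13.3,3.1,0,0,0.276]]' 100
python3 - <<'E'
from h import *
c=ctrl.camera("wrist"); cv2.imwrite("pics/w8.png",c["img"]); g=cv2.GaussianBlur(cv2.cvtColor(c["img"],cv2.COLOR_BGR2GRAY),(5,5),0)
print(proj(c,[.444,-.009,.032]))
for q in cv2.HoughCircles(g[:275],cv2.HOUGH_GRADIENT,1.2,20,param1=80,param2=20,minRadius=22,maxRadius=40)[0][:6]: print(q,cast(c,q[:2],.032)*1000)
E
python3 row.py 444 -9 27 0
```

```text
time_s: 15.0
ee_pos: [0.4444, -0.0093, 0.3583]
eef_rot: [-3.141, 0.0, 1.571]
force: [0.1, -0.6, 0.1]
grip_width: 0.0936
grip_force: 0.0
[281.72633135 205.36670323]
[279.  198.6  28. ] [[441.33061551  -2.2332623 ]]
row [0.06, -0.07, 15.1, -0.0, 0.0, -0.0] q6 -0.1 t 15.1 close -0.0 w 0.0939
```

View pics/w8.png

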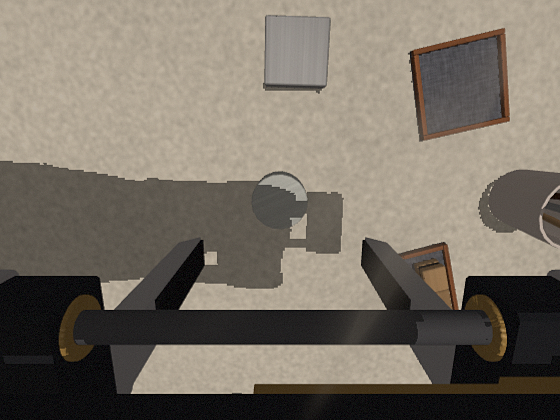

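The tin is centred at (279,200). The block's top has corners near (266,15), (330,17), (327,87) and (264,84). The square cradle is at (461,85).

```bash
python3 - <<'E'
from h import *
c=ctrl.camera("wrist"); P=(cast(c,[(266,15),(330,17),(327,87),(264,84)],.024)*1000); print(P.round(1).tolist(),P.mean(0), cv2.minAreaRect(P.astype(np.float32)),cast(c,[279,200],.032)*1000)
E
python3 look.py .009 pics/x.png; python3 row.py 441.5 -4 27 0
```

```text
[[430.4, 160.2], [486.6, 158.7], [485.9, 100.9], [427.9, 103.4]] [457.6885339  130.80329745] ((458.1717834472656, 131.01370239257812), (57.75639343261719, 58.11279296875), 87.51091766357422) [[441.64675841  -3.90173777]]
[432. 260.] [[605.2, -83.4], [49.1, 46.5], 16.5] (605.9987182617188, -84.68681335449219)
[462.  83.] [[617.7, 104.1], [85.5, 84.9], 12.8] (617.8316650390625, 104.37477111816406)
row [0.57, -0.32, 15.09, -0.0, -0.0, -0.001] q6 -0.1 t 15.2 close -0.0 w 0.0942
```

```bash
python3 -m jog '[[0.55,-0.3,4,0,0,0],[0.55,-0.3,8,0,0,0],[0.55,-0.3,12,0,0,0],[0.55,-0.3,14.3,0,0,0],[0.55,-0.3,15.1,0,0,0],[0.55,-0.3,15.1,0,0,0]]' 100 15; python3 -m jog '[[0,0,0,0,0,0],[0,0,0,0,0,0],[0,0,0,0,0,0],[0,0,0,0,0,0],[0,0,0,0,0,0],[0,0,0,0,0,0],[0,0,0,0,0,0],[0,0,0,0,0,0]]' 0 15;  python3 -m jog '[[0,0,-4,0,0,0],[0,0,-9,0,0,0],[0,0,-14,0,0,0],[0,0,-14,0,0,0]]'; python3 row.py 534 366 100 34
```

```text
time_s: 15.75
ee_pos: [0.4413, -0.004, 0.207]
eef_rot: [-3.14, -0.0, 1.57]
force: [-0.1, 0.1, -0.2]
grip_width: 0.094
grip_force: 0.0
time_s: 16.55
ee_pos: [0.4411, -0.0036, 0.2079]
eef_rot: [3.141, 0.0, 1.571]
force: [-0.7, 0.3, 5.9]
grip_width: 0.0556
grip_force: 15.0
time_s: 16.95
ee_pos: [0.4416, -0.0036, 0.3533]
eef_rot: [3.132, 0.001, 1.571]
force: [-0.3, -0.6, -1.6]
grip_width: 0.0555
grip_force: 15.0
row [36.97, 9.18, 7.34, 0.009, 0.004, -0.593] q6 -0.09 t 16.9 close 0.0 w 0.0555
```

```bash
python3 -m jog '[[37,9.2,0,0,0,-0.593],[37,9.2,0,0,0,-0.593],[37,9.2,0,0,0,-0.593],[37,9.2,0,0,0,-0.593],[37,9.2,0,0,0,-0.593],[37,9.2,0,0,0,-0.593],[37,9.2,0,0,0,-0.593],[37,9.2,0,0,0,-0.593]]'; python3 row.py 534 366 33 34
```

```text
time_s: 17.75
ee_pos: [0.5329, 0.3695, 0.346]
eef_rot: [-3.14, -0.0, 2.165]
force: [0.5, -0.6, -0.4]
grip_width: 0.0557
grip_force: 15.0
row [-0.36, -0.08, 13.26, -0.001, -0.0, 0.001] q6 -0.04 t 17.8 close 34.1 w 0.0557
```

```bash
python3 -m jog '[[-0.3,0,4,0,0,0],[-0.3,0,8,0,0,0],[-0.3,0,10,0,0,0],[-0.3,0,10,0,0,0]]';  python3 row.py 534 366 31.5 34
```

```text
time_s: 18.15
ee_pos: [0.534, 0.3635, 0.2432]
eef_rot: [-3.135, -0.0, 2.164]
force: [-0.4, 0.6, -1.2]
grip_width: 0.0559
grip_force: 15.0
row [0.21, 0.16, 3.13, -0.007, -0.0, -0.0] q6 -0.05 t 18.1 close 34.0 w 0.0559
```

```bash
python3 -m jog '[[-0.05,0,1.5,0,0,0],[-0.05,0,2.6,0,0,0],[-0.05,0,3.2,0,0,0],[-0.05,0,3.2,0,0,0],[-0.05,0,3.2,0,0,0]]';  python3 row.py 534 366 31 34
```

```text
time_s: 18.65
ee_pos: [0.5351, 0.3636, 0.2161]
eef_rot: [3.141, 0.0, 2.164]
force: [0.5, -0.5, -0.8]
grip_width: 0.055
grip_force: 15.0
row [0.26, 0.05, 0.47, 0.001, 0.0, -0.0] q6 -0.05 t 18.6 close 34.0 w 0.055
```

```bash
python3 -m jog '[[0.25,0.05,0,0,0,0],[0.25,0.05,0.2,0,0,0],[0.25,0.05,0.4,0,0,0],[0.25,0.05,0.5,0,0,0],[0.25,0.05,0.5,0,0,0]]';  python3 row.py 534 366 31 34
```

```text
time_s: 19.15
ee_pos: [0.534, 0.366, 0.2118]
eef_rot: [3.141, -0.0, 2.164]
force: [-4.8, -1.4, 11.1]
grip_width: 0.0554
grip_force: 15.0
row [0.0, 0.0, 0.04, 0.001, -0.0, -0.0] q6 -0.05 t 19.1 close 34.0 w 0.0554
```

```bash
python3 -m jog '[[0,0,0,0,0,0],[0,0,0,0,0,0],[0,0,0,0,0,0],[0,0,0,0,0,0],[0,0,-4,0,0,0],[0,0,-9,0,0,0],[0,0,-14,0,0,0],[0,0,-18,0,0,0]]' 100
python3 - <<'E'
from h import *
c=ctrl.camera("wrist"); cv2.imwrite("pics/w9.png",c["img"])
E
python3 row.py 458 131 150 -2.5
```

```text
time_s: 19.95
ee_pos: [0.5338, 0.3657, 0.3939]
eef_rot: [3.139, 0.0, 2.164]
force: [0.0, 0.3, 0.4]
grip_width: 0.0942
grip_force: 0.0
row [-15.23, -19.49, 6.83, 0.011, -0.003, 0.637] q6 -0.05 t 20.0 close 34.0 w 0.0937
```

View pics/w9.png

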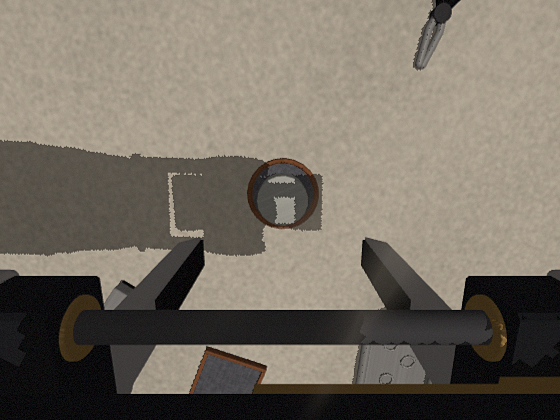

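Run:
```python
from h import *
c=ctrl.camera("wrist")
print(cast(c,[283,193.5],.009)*1000, cast(c,[283,202],.036)*1000)
for z,X in((.009,(.534,.366)),(.036,(.534,.366))):print(proj(c,[*X,z]))
g=cv2.GaussianBlur(cv2.cvtColor(c["img"],cv2.COLOR_BGR2GRAY),(3,3),0)[140:250,230:340]
for q in cv2.HoughCircles(g,cv2.HOUGH_GRADIENT,1.2,3,param1=80,param2=12,minRadius=22,maxRadius=40)[0][:6]: print(q+[230,140,0])
cv2.imwrite("pics/w9c.png",cv2.resize(c["img"][150:240,235:335],None,fx=5,fy=5,interpolation=2))
```

```text
[[538.88510731 368.3603395 ]] [[541.05662143 364.55857177]]
[278.44666946 192.85707125]
[278.40999392 197.42460779]
[278.60000229 192.20000076  35.31999969]
[283.40000153 192.20000076  31.36000061]
[279.80000305 199.40000153  24.76000023]
[278.60000229 195.80000305  25.95999908]
[276.20000076 187.40000153  30.04000092]
[288.20000076 197.00000381  32.56000137]
```

View pics/w9c.png

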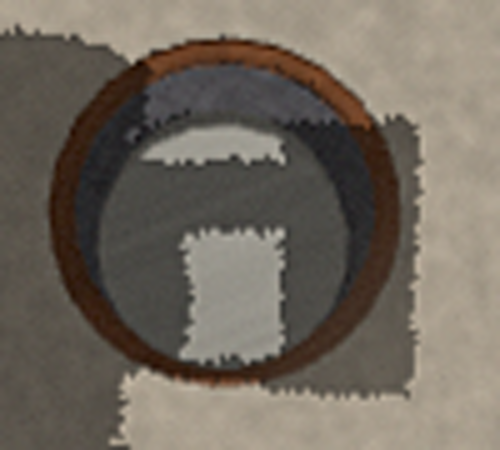

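The tin sits inside the round cradle, about 3 mm off centre. The block is next.

```bash
python3 -m jog '[[-15.2,-19.5,4,0,0,0.637],[-15.2,-19.5,4,0,0,0.637],[-15.2,-19.5,4,0,0,0.637],[-15.2,-19.5,4,0,0,0.637],[-15.2,-19.5,4,0,0,0.637],[-15.2,-19.5,4,0,0,0.637],[-15.2,-19.5,4,0,0,0.637]]' 100
python3 - <<'E'
from h import *
c=ctrl.camera("wrist"); cv2.imwrite("pics/w10.png",c["img"])
print([proj(c,[.458+a*.029,.131+b*.029,.024]).round().tolist() for a in(-1,1) for b in(-1,1)])
E
python3 row.py 458 131 27.5 -2.5
```

```text
time_s: 20.75
ee_pos: [0.4572, 0.1302, 0.3505]
eef_rot: [-3.142, -0.0, 1.525]
force: [-0.2, 1.0, 0.3]
grip_width: 0.0941
grip_force: 0.0
[[255.0, 234.0], [251.0, 177.0], [313.0, 232.0], [312.0, 174.0]]
row [-0.0, 0.05, 14.28, 0.0, -0.0, -0.0] q6 0.25 t 20.8 close -2.5 w 0.0941
```

View pics/w10.png

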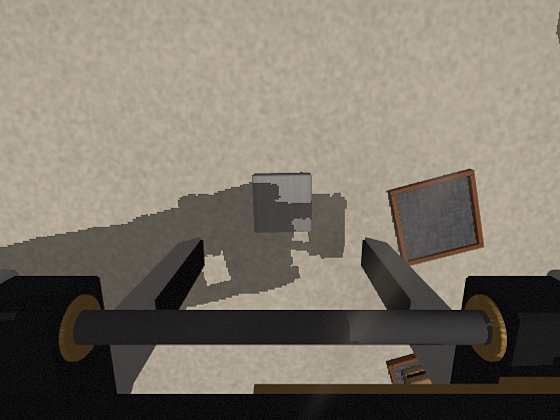

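The block's top spans (253,174) to (312,232), matching the prediction. Now I grip it.

```bash
python3 -m jog '[[0,0,4,0,0,0],[0,0,8,0,0,0],[0,0,12,0,0,0],[0,0,13.6,0,0,0],[0,0,14.2,0,0,0],[0,0,14.2,0,0,0]]' 100 45; python3 -m jog '[[0,0,0,0,0,0],[0,0,0,0,0,0],[0,0,0,0,0,0],[0,0,0,0,0,0],[0,0,0,0,0,0],[0,0,0,0,0,0],[0,0,0,0,0,0],[0,0,0,0,0,0]]' 0 45;  python3 -m jog '[[0,0,-2,0,0,0],[0,0,-5,0,0,0],[0,0,-8,0,0,0],[0,0,-10,0,0,0],[0,0,-10,0,0,0]]'; python3 row.py 618 104.3 100 12.8
```

```text
time_s: 21.4
ee_pos: [0.4574, 0.1316, 0.2083]
eef_rot: [-3.141, 0.0, 1.528]
force: [1.0, 1.1, 1.3]
grip_width: 0.0939
grip_force: 0.0
time_s: 22.2
ee_pos: [0.4573, 0.1308, 0.2089]
eef_rot: [3.141, -0.0, 1.527]
force: [-2.2, -0.7, 5.6]
grip_width: 0.0573
grip_force: 45.0
time_s: 22.7
ee_pos: [0.4574, 0.1308, 0.3104]
eef_rot: [3.138, -0.001, 1.527]
force: [0.5, -0.2, -4.7]
grip_width: 0.0576
grip_force: 45.0
row [-1.95, 16.15, 3.06, 0.004, -0.0, -0.267] q6 0.25 t 22.7 close -2.5 w 0.0576
```

```bash
python3 -m jog '[[-1.95,16.15,0,0,0,-0.267],[-1.95,16.15,0,0,0,-0.267],[-1.95,16.15,0,0,0,-0.267],[-1.95,16.15,0,0,0,-0.267],[-1.95,16.15,3,0,0,-0.267],[-1.95,16.15,6,0,0,-0.267],[-1.95,16.15,7,0,0,-0.267],[-1.95,16.15,7,0,0,-0.267]]'; python3 row.py 618 104.3 33.5 12.8
```

```text
time_s: 23.5
ee_pos: [0.6172, 0.1042, 0.236]
eef_rot: [-3.137, -0.001, 1.794]
force: [0.8, 0.2, -4.5]
grip_width: 0.0577
grip_force: 45.0
row [-0.01, 0.09, 2.21, -0.005, -0.001, -0.0] q6 -0.11 t 23.5 close 12.8 w 0.0577
```

```bash
python3 -m jog '[[0,0.05,0,0,0,0],[0,0.05,1.2,0,0,0],[0,0.05,1.8,0,0,0],[0,0.05,2.1,0,0,0],[0,0.05,2.1,0,0,0]]'; python3 row.py 618 104.3 32.5 12.8
```

```text
time_s: 24.0
ee_pos: [0.6181, 0.1043, 0.2172]
eef_rot: [-3.141, -0.0, 1.794]
force: [-0.1, -0.2, -5.5]
grip_width: 0.0578
grip_force: 45.0
row [-0.0, -0.01, 0.43, -0.001, -0.0, -0.0] q6 -0.11 t 24.0 close 12.8 w 0.0578
```

```bash
python3 -m jog '[[0,0,0.2,0,0,0],[0,0,0.4,0,0,0],[0,0,0.45,0,0,0],[0,0,0.45,0,0,0]]'; python3 row.py 618 104.3 32.5 12.8
```

```text
time_s: 24.4
ee_pos: [0.6182, 0.1043, 0.2132]
eef_rot: [3.142, 0.0, 1.794]
force: [-1.0, -0.9, -4.0]
grip_width: 0.0578
grip_force: 45.0
row [0.0, -0.02, 0.03, 0.0, 0.0, -0.0] q6 -0.11 t 24.4 close 12.8 w 0.0578
```

```bash
python3 -m jog '[[0,0,0.1,0,0,0],[0,0,0.15,0,0,0],[0,0,0.15,0,0,0]]'; python3 -m jog '[[0,0,0,0,0,0],[0,0,0,0,0,0],[0,0,0,0,0,0],[0,0,0,0,0,0],[0,0,-4,0,0,0],[0,0,-9,0,0,0],[0,0,-14,0,0,0],[0,0,-18,0,0,0]]' 100; python3 -m jog '[[0,0,-18,0,0,0],[0,0,0,0,0,0]]' >/dev/null
python3 - <<'E'
from h import *
c=ctrl.camera("wrist"); cv2.imwrite("pics/w11.png",c["img"]); print(ctrl.get_obs()["ee_pos"])
v=cv2.cvtColor(c["img"],cv2.COLOR_BGR2HSV)
m=((v[...,1]>115)&(v[...,0]<22)&(v[...,2]>40)).astype(np.uint8); m[285:]=0
m=cv2.morphologyEx(m,cv2.MORPH_CLOSE,np.ones((5,5)))
for b in cv2.findContours(m,0,1)[0]:
    if cv2.contourArea(b)>200:print(b[:,0].mean(0).round(), cv2.minAreaRect((cast(c,b[:,0],.009)*1000).astype(np.float32)))
print("predicted block top corners",[proj(c,[.618+a*.029,.104+b*.029,.028]).round().tolist() for a in(-1,1) for b in(-1,1)])
s=ctrl.camera("side"); m=mask(s["img"]); print("jar",rect(s,m,(299,310),.03)); 
cv2.imwrite("pics/side1.png",s["img"]); a=cv2.imread("pics/side0.png"); d=(cv2.absdiff(a,s["img"]).max(2)>35).astype(np.uint8)
n,l,st,ce=cv2.connectedComponentsWithStats(d)
print([ (st[i].tolist()) for i in range(1,n) if st[i,4]>40])
E
```

```text
time_s: 24.7
ee_pos: [0.6182, 0.1044, 0.2129]
eef_rot: [3.141, 0.0, 1.794]
force: [-6.9, -0.6, 8.2]
grip_width: 0.0574
grip_force: 45.0
time_s: 25.5
ee_pos: [0.6179, 0.1043, 0.3949]
eef_rot: [3.139, 0.0, 1.794]
force: [-0.6, 0.9, 0.5]
grip_width: 0.0943
grip_force: 0.0
[0.61780531 0.10429184 0.38822797]
[481. 179.] ((856.1366577148438, 172.91748046875), (27.621353149414062, 20.479768753051758), 12.726078987121582)
[274. 190.] ((618.263916015625, 104.66083526611328), (85.1822509765625, 85.79205322265625), 12.473517417907715)
predicted block top corners [[244.0, 214.0], [254.0, 164.0], [293.0, 224.0], [305.0, 176.0]]
jar [386.7, -289.4, 94.8, 49.3, 48.4]
[[0, 0, 299, 331, 29172], [206, 0, 91, 53, 2661], [230, 46, 71, 79, 2084], [181, 128, 19, 7, 104], [141, 167, 27, 22, 371], [309, 204, 46, 24, 284], [247, 245, 52, 35, 860], [372, 282, 30, 23, 109], [112, 321, 9, 10, 43], [0, 324, 21, 59, 416], [50, 356, 67, 41, 637]]
```

```bash
python3 -c "
from station import ctrl; print(ctrl.hand_in())"
```

```text
the job is handed in; nothing more can be done
None
```

I've handed the job in with the block, clamp and tin in their cradles and the bangle over its post. The jar and cup had not moved in the last side view. I checked the block by contact height and position only, not by viewing a picture of it.

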